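# Fit the dicing frame on its two pins and bolt it

### The job

Take the loose dicing frame by its bridge handle and fit it to the sloped bed of the dicer stand, its tab towards the bolt at the low edge: get both holes over the two pins, then lower it by hand, not dropped, until it lies flush on the bed. Then push the slide bolt all the way home so that it covers the tab, and let go. Leave the timer, the tape roll and the seasoning box where they stand.

Things in the scene. Friction and masses are not known exactly. Their poses are not given: they have to be found in the camera images.
- frame: Loose dicing frame, bare steel plate 90 x 130 x 8 mm (x by y by z) with a fine grid and a grey bridge handle, 0.25 kg; lies flat on the work surface (underside at z = 0) at the start. Origin: centre of the plate's underside, z to the handle's side. Two through holes, 13 mm diameter, at y = +50 and -50 mm, x = 0. A 30 mm wide, 8 mm thick tab sticks out to x = -69 mm.
- frame_handle (a point): Middle of the frame's handle bar, at x = 0, y = 0, z = 38 mm in the frame; same axes. The bar runs along y: 14 mm wide (x), 82 mm long, from 28 to 48 mm above the plate's underside, open below it; posts at y = +-36.5 mm.
- frame_tab (a point): Point on the frame's tab, at x = -62 mm, y = 0, z = 4 mm in the frame; same axes.
- bed: Sloped steel bed of the dicer stand (fixed; place and yaw vary), x = -105 to +63 mm, y = +-75 mm. Origin: on its upper surface midway between the pins, 85 mm over the work surface. z: its normal, 30 degrees from vertical, leaning towards the robot; x: up the slope, away from the robot; y: level, left. The frame is home when its origin and axes agree with the bed's.
- pin_left (a point): Tip of the left pin, at y = +50 mm, x = 0, z = 24 mm in the bed's frame; same axes. The pin stands square to the bed, diameter 9 mm, 24 mm tall, the last 9 mm tapering to a 3.6 mm tip.
- pin_right (a point): Tip of the right pin, the same, at y = -50 mm in the bed's frame.
- bolt (a joint): Slide bolt in a guide along the bed's low edge, m: 0 open, 0.040 home against its stop; starts at 0 to 0.010. Grows as the bolt moves in the bed's -y direction; about 1.5 N friction, stays where left. Its flat tongue, 36 mm wide (y), spans x = -102 to -64 mm, 10.5 to 14.5 mm above the bed. Home, it covers the frame's tab; closed too early it is in the tab's way.
- bolt_knob (a point): Middle of the bolt's black upright knob (16 mm diameter, 20.5 to 40.5 mm above the bed, on a 10 mm neck), at x = -92 mm, y = 47 mm minus the joint value, z = 30.5 mm in the bed's frame; axes as the bed's. The guide's back wall (16 mm high) lies at x = -102 to -105 mm, its stop (17 mm high) at y = -28 to -34 mm.
- board_corner (a point): Not to handle: near top corner of the tall brown board that stands behind the work on the left (fixed always), 306 mm up. The board leans towards the robot; its top edge runs from here level for 225 mm, away from the robot and to the right (0.11 m in x, -0.20 m in y); its foot is about 60 mm farther back. Keep the gripper and wrist in front of it.
- timer: Bystander: round kitchen timer, 68 mm wide, 36 mm high, near the back; origin centre of its underside, z up.
- tape_roll: Bystander: tan tape roll lying flat, 100 mm wide, 25 mm high, near the back right; origin centre of its underside, z up.
- caddy: Bystander: seasoning box with a clear lid, 115 x 152 x 68 mm, front right; origin centre of its underside, z up.

How it is judged (in metres and radians):
On the way, in this order (a step that is already met when the one before it is completed fails the run):
1. the frame, held by the gripper, has both holes started on the two pins (angle between the z axis of frame and the z axis of bed, either way round below 0.12 rad and angle between the x axis of frame and the x axis of bed, either way round below 0.1 rad and x of frame_tab in the frame of bed below -0.04 m and x of frame in the frame of bed between -0.005 and 0.005 m and y of frame in the frame of bed between -0.005 and 0.005 m and z of frame in the frame of bed between 0.004 and 0.021 m and contact force between the fingers and frame above 0.5 N), for 0.04 s.
2. the frame lies flush on the bed on both pins, tab to the bolt (angle between the z axis of frame and the z axis of bed, either way round below 0.06 rad and angle between the x axis of frame and the x axis of bed, either way round below 0.1 rad and x of frame_tab in the frame of bed below -0.04 m and x of frame in the frame of bed between -0.005 and 0.005 m and y of frame in the frame of bed between -0.005 and 0.005 m and z of frame in the frame of bed between -0.003 and 0.003 m), for 0.2 s.
3. the bolt is pushed home over the tab (value of joint bolt above 0.035 m), for 0.2 s.
At the end, for the whole second after the job is handed in: The frame lies on the bed over both pins: its origin within 5 mm of the bed's in x and y and 3 mm in height above the bed, its plane within 0.06 rad and its direction within 0.10 rad of the bed's, tab down the slope; the bolt stands at 35 mm or more of its 40 mm; the frame is at rest and released (all of step 2 and value of joint bolt above 0.035 m and linear speed of frame below 0.02 m/s and contact force between the fingers and frame below 0.1 N); the robot touches nothing.
It fails at once if the kitchen timer is moved by more than 30 mm (distance of timer from where it was at the start of the episode above 0.03 m).
It fails at once if the tape roll is moved by more than 30 mm (distance of tape_roll from where it was at the start of the episode above 0.03 m).
It fails at once if the seasoning box is moved by more than 30 mm (distance of caddy from where it was at the start of the episode above 0.03 m).
It also fails if it takes over 48 s, if anything falls off the work surface, if the arm or the gripper's body presses on something with over 40 N, if the wrist force passes 120 N, or if a joint passes its speed limit or range.

### The arm

A 6-joint arm with a two-finger parallel gripper is mounted at the origin on a cart in front of the work surface, level with it; the furniture and walls round the work are solid. World frame = base frame: x ahead of the robot, y to its left, z up, the work surface at z = 0. Lengths are in mm, angles in rad, forces in N, time in s.
With the tool pointing down it reaches from about 250 to 775 mm from the base axis. Payload 4 kg.
Tool frame: the origin (TCP) lies midway between the tips of the shut fingers; the grasp point (between the pads) lies 19 mm behind it (r.hold_point_z is the distance from the TCP to the grasp point, in mm); z points along the fingers, y is the direction in which the jaws open and shut (so a half turn about z gives the same grasp; the last joint's range is limited). The gripper opens to 85 mm and grips with 20 to 120 N. Pads are 22 mm wide; open, the fingers measure 114 mm over their backs; the gripper's body (76 mm by 85 mm) begins 54 mm behind the grasp point. The pads swing forward as they close: fully open they stand 13 mm farther back than shut.
Start: joints at [0.619, 0.087, 1.371, -0, 1.684, -0.103], TCP at [412.783, 363.494, 231.341] pointing down, gripper open.
Joint ranges: [-3.1, 3.1], [-0.76, 2.03], [0.27, 2.55], [-1.08, 4.22], [0.17, 2.65], [-2.57, 2.57]. Speed limits (rad/s): [2.79, 2.79, 3.14, 3.14, 3.14, 3.14].

### API

Orientations are given as a unit quaternion [x, y, z, w].
In Python, from workcell import r gives the robot as it stands.
- The arm moves only by the tool jog_arm, never from a script. Its argument "rows" is a list of rows, each an object of numbers: "hand": the opening, from -1 (shut) to 1 (fully open); "x", "y", "z": the shift along the tool's x, y, z normalised to -1 to 1, where 1 is 0.4 m; "rx", "ry", "rz": the turn, a rotation vector about the tool's x, y, z normalised to -1 to 1, where 1 is pi/4 rad. A call has 1 to 20 rows; each row is the pose to reach, as a shift and turn from the pose measured when the call began, along the tool's axes at that moment; what a row does not reach only later rows make up. A row lasts 1/8 s, in which the tool goes at most 62.5 mm and 10.7 degrees, less where a joint would pass 70% of its speed; a pose out of reach is approached as far as the arm can. A call with a number of a shift or a turn outside -1 to 1 is refused whole. A call with a gripper value outside its range is refused whole. The fingers move at their own pace and stop on an object; "force" is the grip in N (left out, the last holds). Time passes only in rows, so rows that repeat a pose let the fingers close. It gives the time, the measured TCP pose, the force and the opening at its end, in the units of the state.
- r.sense(): the state, without advancing time (a new reading comes with each control period).
- r.camera(name): name is "side" or "top" or "wrist"; returns (picture, depth): 384x512x3 uint8, red, green, blue; 384x512 float32, mm along the optical axis (not along the pixel's ray), 0 where there is no reading.
- r.camera_params(name): a dict with "vertical_fov" (degrees; the focal length in pixels is half the picture's height over the tangent of half this angle, whatever the lens; pixels are square), "cx", "cy" (the principal point, pixels), "k1" (the pictures are not rectified: a ray, as slopes to the right and down, at radius r is drawn at 1 + k1 r^2 times it, then the intrinsics apply), "R" (3x3) and "t" (3): a world point X has camera coordinates R X + t; the wrist camera has in their place "T_tool_cam" (4x4, takes a point from camera to tool coordinates, whose origin is the TCP and whose axes are the flange's). Camera axes: x right, y down, z forward; pixel columns grow to the right and rows downward; lengths in mm; the calibration is good to about 2 mm. A picture is of the moment at which its call begins: read the wrist's pose just before it. camera_params takes no time and is no camera call.
- r.sign_off(): hands the job in, once; it reports no verdict.
Trained networks look in the newest picture that a camera, given by its name, has taken for a name from the list of things; names that differ only in an ending like _2 or _b are one class to them, and where a whole thing is asked for, a point or a joint stands for the part that bears it (a point fixed in the world has none). Each returns a list of dicts, best first, with "confidence" (0 to 1); they miss things now and then, are a little off and sometimes report something else, mostly with a low value. They report only what shows in the picture. A call takes as long as a camera call.
- r.recognise(camera, name): "rect" ([left, top, width, height] in pixels, round what is visible of it).
The state is a dict: "time": time; "qpos": joint angles; "joint_velocities": joint speeds; "tau": joint torques, N m; "eef_pos": TCP position; "tcp_rot": TCP orientation; "wrist_force": force on the tool from outside, world axes, zero at the start; "wrist_torque": the same for the moment, N m; "width": opening from 0.0 (shut) to 1.0 (fully open).
Only numpy, scipy, OpenCV 4.12 (cv2) and the standard library are available. Lean on these libraries where they do the work, as an engineer would, in place of code of your own. Each camera call takes 0.05 s, during which the arm holds its last target.

## Working session

There is one attempt and no reset: what is moved stays moved. The work goes in short steps, Python scripts to look and compute and a tool call to move; the robot and the scene stay as the last step left them, time stands still between calls to the robot, and variables do not carry over. Pictures are saved under pics/ and viewed, and the job is handed in when it is done.

Besides the shell and the picture viewer there is one more tool, called after "Emit:" by a JSON object that holds its "method" and its "body", one argument or row to a line. jog_arm: Moves the arm, as the interface text tells. Scaled input: -1 to 1 covers 0.4 m each way for a shift and pi/4 rad each way for a turn. Its arguments: {"type":"object","properties":{"rows":{"type":"array","items":{"type":"object","properties":{"hand":{"type":"number"},"x":{"type":"number"},"y":{"type":"number"},"z":{"type":"number"},"rx":{"type":"number"},"ry":{"type":"number"},"rz":{"type":"number"}}}},"force":{"type":"number"}},"required":["rows"]}

```bash
ls; mkdir -p pics; cat > look.py <<'E'
import numpy as np, cv2
from workcell import r
def save(name, fn):
    img,d=r.camera(name); cv2.imwrite(f'pics/{fn}.png', img[:,:,::-1]); np.savez(f'pics/{fn}.npz',img=img,d=d); return img,d
E
python3 - <<'E'
from look import *
s=r.sense(); print(s)
for c in ['side','top','wrist']:
    save(c,c+'0')
    print(c,r.camera_params(c))
    for n in ['frame','bed','bolt_knob','timer','tape_roll','caddy','pin_left','frame_handle']:
        try: print(n,[(x['rect'],round(x['confidence'],2)) for x in r.recognise(c,n)][:3])
        except Exception as e: print(n,e)
print(r.sense()['time'])
E
```

```text
pics
{'time': 0.0, 'qpos': array([ 6.18880437e-01,  8.79824297e-02,  1.37230825e+00,  2.45206928e-05,
        1.68359324e+00, -1.03048032e-01]), 'joint_velocities': array([-7.34795125e-04, -6.01621488e-04,  6.99524138e-04, -1.14130629e-05,
       -1.97023882e-04, -6.91247490e-05]), 'tau': array([-1.71591064e-04, -3.51858044e+01, -3.13277686e+01,  5.67357949e-05,
        1.06643845e-02,  3.06168658e-05]), 'eef_pos': array([412.35372267, 363.18441978, 230.09674354]), 'tcp_rot': array([ 4.11803488e-01,  9.11271954e-01, -9.83784128e-04, -5.87193722e-04]), 'wrist_force': array([ 0.13214028, -0.23074268, -0.26628798]), 'wrist_torque': array([ 0.05438799, -0.04616678,  0.00759945]), 'width': 1.0020736343685122}
side {'vertical_fov': 47.29597817430078, 'cx': 253.6610446754093, 'cy': 202.46904038575636, 'k1': -0.1134930528133579, 'R': array([[ 0.00704819, -0.99991136, -0.01129594],
       [-0.79514443,  0.00124585, -0.60641882],
       [ 0.60637914,  0.01325606, -0.79506516]]), 't': array([-108.35926745,  546.86860407, 1276.95153867])}
frame [([181.9, 229.7, 39.4, 30.7], 0.68), ([240.7, 243.1
[... 1135 characters left out ...]
ist {'vertical_fov': 67.21939688973993, 'cx': 256.4650607863781, 'cy': 196.6990309465049, 'k1': -0.059396545928210906, 'T_tool_cam': array([[-1.50947872e-03, -9.49687642e-01, -3.13194993e-01,
         7.98578640e+01],
       [ 9.99998859e-01, -1.41650795e-03, -5.24391866e-04,
        -1.68578327e+00],
       [ 5.43652775e-05, -3.13195427e-01,  9.49688697e-01,
        -1.41492912e+02],
       [ 0.00000000e+00,  0.00000000e+00,  0.00000000e+00,
         1.00000000e+00]])}
frame [([159.8, 291.0, 64.5, 62.3], 0.92)]
bed [([80.0, 363.0, 32.1, 20.0], 0.88)]
bolt_knob []
timer []
tape_roll []
caddy []
pin_left [([85.1, 360.9, 27.0, 23.1], 0.86)]
frame_handle [([86.4, 358.7, 26.7, 25.3], 0.26)]
1.35
```

View pictures.

```bash
python3 - <<'E'
import cv2,numpy as np
a=cv2.imread('pics/top0.png');cv2.imwrite('pics/top0c.png',cv2.resize(a[120:270,140:400],(780,450),interpolation=cv2.INTER_CUBIC))
a=cv2.imread('pics/side0.png');cv2.imwrite('pics/side0c.png',cv2.resize(a[150:300,140:400],(780,450),interpolation=cv2.INTER_CUBIC))
E
```

```text
(no output)
```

View pics/top0c.png

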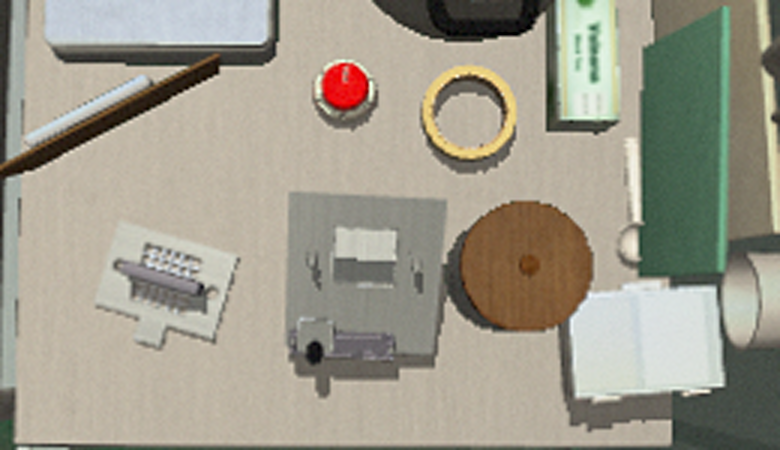

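View pics/side0c.png

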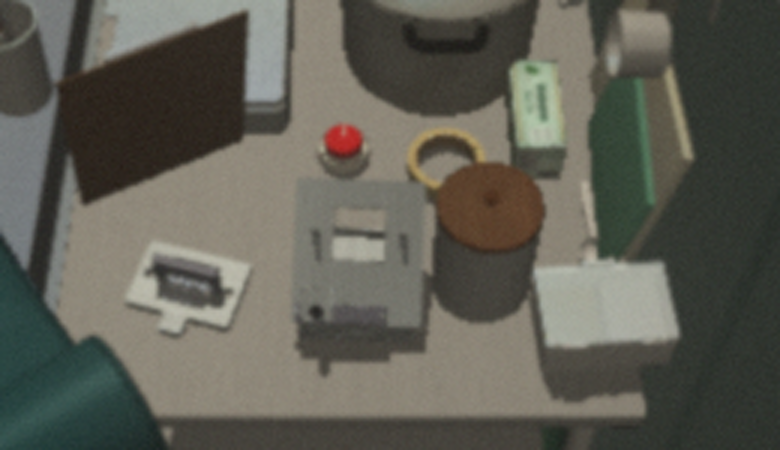

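View pics/wrist0.png

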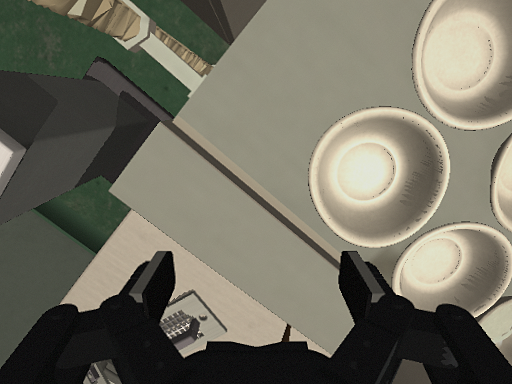

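View pics/top0.png

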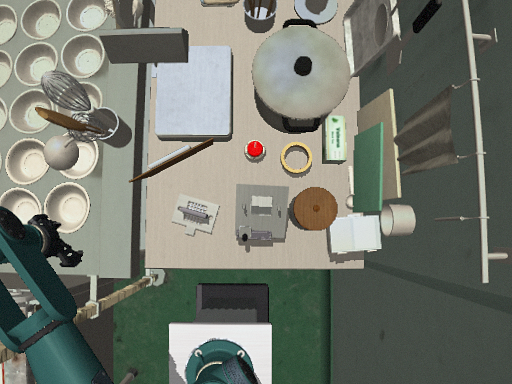

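```bash
cat > geo.py <<'E'
import numpy as np, cv2
from scipy.spatial.transform import Rotation as Ro
def K(p):
    f=192/np.tan(np.radians(p['vertical_fov'])/2); return f
def cam_pose(p,s=None):
    if 'R' in p: return np.array(p['R']).T, -np.array(p['R']).T@np.array(p['t'])
    T=np.array(p['T_tool_cam']); Rt=Ro.from_quat(s['tcp_rot']).as_matrix()
    return Rt@T[:3,:3], Rt@T[:3,3]+np.array(s['eef_pos'])
def slopes(p,uv):
    uv=np.atleast_2d(uv).astype(float); f=K(p); d=(uv-[p['cx'],p['cy']])/f
    x=d.copy()
    for _ in range(20): x=d/(1+p['k1']*(x**2).sum(1,keepdims=True))
    return x
def world(p,uv,depth,s=None):
    R,c=cam_pose(p,s); x=slopes(p,uv); v=np.c_[x,np.ones(len(x))]*np.atleast_1d(depth)[:,None]
    return v@R.T+c
def ray(p,uv,s=None):
    R,c=cam_pose(p,s); x=slopes(p,uv); return c,np.c_[x,np.ones(len(x))]@R.T
def onz(p,uv,z,s=None):
    c,d=ray(p,uv,s); return c+d*((z-c[2])/d[:,2])[:,None]
def proj(p,X,s=None):
    R,c=cam_pose(p,s); v=(np.atleast_2d(X)-c)@R; x=v[:,:2]/v[:,2:]
    return x*(1+p['k1']*(x**2).sum(1,keepdims=True))*K(p)+[p['cx'],p['cy']]
E
python3 - <<'E'
from geo import *
from workcell import r
np.set_printoptions(precision=1,suppress=True)
for c in ['top','side']:
    p=r.camera_params(c); z=np.load(f'pics/{c}0.npz'); d=z['d']
    vv,uu=np.mgrid[0:384,0:512]
    W=world(p,np.c_[uu.ravel(),vv.ravel()],d.ravel()).reshape(384,512,3); W[d==0]=np.nan
    np.save(f'pics/{c}W.npy',W)
    H=W[:,:,2]
    print(c)
    def stat(n,sl):
        m=W[sl].reshape(-1,3); m=m[~np.isnan(m).any(1)]; m=m[(m[:,2]>3)]
        print(n,np.percentile(m,2,axis=0),np.percentile(m,98,axis=0))
    if c=='top':
        stat('canister',np.s_[188:230,294:338]); stat('caddy',np.s_[216:258,328:382]); stat('frame',np.s_[193:237,171:219]);stat('bed',np.s_[184:244,235:290])
        stat('timer',np.s_[140:160,245:264]);stat('board',np.s_[138:180,130:215]);stat('tape',np.s_[142:174,280:313])
        # plane fit bed upper
        m=W[187:197,240:285].reshape(-1,3); m=np.r_[m,W[215:225,262:280].reshape(-1,3)]; m=m[~np.isnan(m).any(1)]
        A=np.c_[m[:,:2],np.ones(len(m))]; co,res,_,_=np.linalg.lstsq(A,m[:,2],rcond=None); print(co,np.std(A@co-m[:,2]), 'slope',np.degrees(np.arctan(np.hypot(*co[:2]))),'dir',np.degrees(np.arctan2(co[1],co[0])))
E
```

```text
top
canister [ 444.5 -342.8   38.8] [ 553.2 -213.   174.4]
caddy [ 375.5 -496.5    8.8] [ 480.  -312.   161.6]
frame [428.3  15.5   3.2] [548.7 148.5  50.1]
bed [ 415.3 -196.6    3.6] [568.4 -49.2 116.2]
timer [ 662.9 -130.1    6.7] [722.4 -73.8  38.6]
board [573.8  19.6   3.2] [724.7 264.4 311.7]
tape [ 620.5 -280.     3.2] [ 714.7 -185.8   28.8]
[   0.6   -0.1 -212.3] 12.770534078602878 slope 29.584699776139708 dir -5.056288054009265
side
```

Emit:
{"method": "jog_arm", "body": {
  "rows": [
    {"x": -0.66,"y": -0.34,"z": 0.1,"rz": 1,"hand": 1},
    {"x": -0.66,"y": -0.34,"z": 0.1,"rz": 1,"hand": 1},
    {"x": -0.66,"y": -0.34,"z": 0.15,"rz": 1,"hand": 1},
    {"x": -0.66,"y": -0.34,"z": 0.15,"rz": 1,"hand": 1},
    {"x": -0.66,"y": -0.34,"z": 0.15,"rz": 1,"hand": 1},
    {"x": -0.66,"y": -0.34,"z": 0.15,"rz": 1,"hand": 1},
    {"x": -0.66,"y": -0.34,"z": 0.15,"rz": 1,"hand": 1}
  ]
}}

```text
invalid input at $.rows[0]: expected keys hand, x, y, z, rx, ry, rz
```

```bash
python3 - <<'E'
from look import *
s=r.sense(); print(s['eef_pos'],s['tcp_rot'],s['qpos'],s['time'])
save('wrist','w1'); 
import pickle; pickle.dump(s,open('pics/w1.pkl','wb'))
for n in ['frame','frame_handle','frame_tab']: print(n,[(x['rect'],round(x['confidence'],2)) for x in r.recognise('wrist',n)][:3])
E
```

```text
[412.79501639 363.48258992 231.34146627] [4.11776942e-01 9.11284668e-01 4.39184596e-05 3.07830250e-05] [ 6.18876222e-01  8.71936185e-02  1.37070571e+00 -9.03799387e-06
  1.68358643e+00 -1.03114849e-01] 1.35
frame [([157.9, 288.9, 68.6, 69.1], 0.64)]
frame_handle [([160.9, 291.8, 66.1, 60.5], 0.8)]
frame_tab [([156.0, 292.3, 75.3, 62.0], 0.58)]
```

View pics/w1.png

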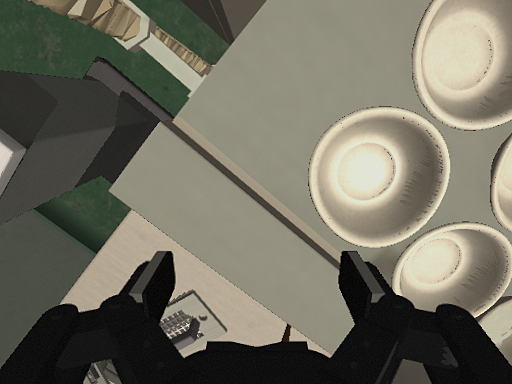

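Emit:
{"method": "jog_arm", "body": {
  "rows": [
    {"x": -0.66,"y": -0.34,"z": 0.1,"rx": 0,"ry": 0,"rz": 1,"hand": 1},
    {"x": -0.66,"y": -0.34,"z": 0.1,"rx": 0,"ry": 0,"rz": 1,"hand": 1},
    {"x": -0.66,"y": -0.34,"z": 0.15,"rx": 0,"ry": 0,"rz": 1,"hand": 1},
    {"x": -0.66,"y": -0.34,"z": 0.15,"rx": 0,"ry": 0,"rz": 1,"hand": 1},
    {"x": -0.66,"y": -0.34,"z": 0.15,"rx": 0,"ry": 0,"rz": 1,"hand": 1},
    {"x": -0.66,"y": -0.34,"z": 0.15,"rx": 0,"ry": 0,"rz": 1,"hand": 1},
    {"x": -0.66,"y": -0.34,"z": 0.15,"rx": 0,"ry": 0,"rz": 1,"hand": 1}
  ]
}}

```text
time: 2.42
eef_pos: [485.2, 75.8, 171.6]
tcp_rot: [0.729, 0.684, 0.0, -0.0]
wrist_force: [0.1, -0.5, -1.1]
width: 0.997
```

```bash
python3 - <<'E'
from look import *
s=r.sense(); print(s['eef_pos'],s['tcp_rot'],s['qpos'],s['time'])
save('wrist','w2'); 
import pickle; pickle.dump(s,open('pics/w2.pkl','wb'))
for n in ['frame','frame_handle','frame_tab']: print(n,[(x['rect'],round(x['confidence'],2)) for x in r.recognise('wrist',n)][:3])
E
```

```text
[485.22577654  75.81817818 171.56944087] [ 7.29236139e-01  6.84261988e-01  3.60145857e-04 -2.33957934e-04] [ 3.89454791e-02 -2.48627846e-02  1.60445435e+00  8.25505557e-04
  1.56176368e+00  1.02551907e-01] 2.425
frame [([200.1, 107.0, 120.6, 131.0], 0.69)]
frame_handle [([199.8, 104.3, 119.7, 131.5], 0.97)]
frame_tab [([200.2, 109.6, 121.6, 126.2], 0.75)]
```

View pics/w2.png

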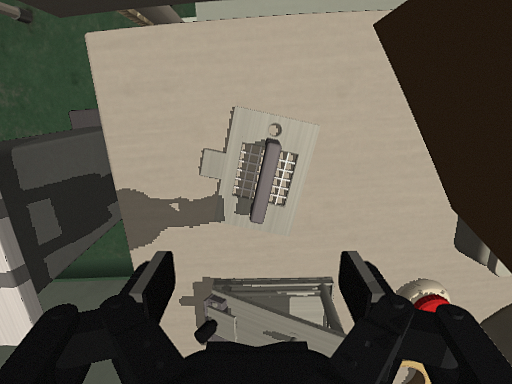

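```bash
python3 - <<'E'
from geo import *
from workcell import r
import pickle
np.set_printoptions(precision=1,suppress=True)
p=r.camera_params('wrist'); s=pickle.load(open('pics/w2.pkl','rb')); z=np.load('pics/w2.npz'); d=z['d']
vv,uu=np.mgrid[0:384,0:512]
W=world(p,np.c_[uu.ravel(),vv.ravel()],d.ravel(),s).reshape(384,512,3); W[d==0]=np.nan
sub=W[95:245,190:330]
print('floor z pct',np.nanpercentile(W[30:90,150:350,2],[5,50,95]))
print('hist',np.histogram(sub[:,:,2],bins=np.arange(-5,60,3)))
H=W[:,:,2]
m=np.zeros((384,512),np.uint8); m[95:245,190:330]=(H[95:245,190:330]>43)
pts=W[m>0][:,:2].astype(np.float32); print('handle',len(pts),cv2.minAreaRect(pts),np.median(W[m>0],0))
# plate
m2=np.zeros_like(m); m2[95:245,190:330]=(H[95:245,190:330]>4)&(H[95:245,190:330]<60)
pts=W[m2>0]; print('all',len(pts))
cv2.imwrite('pics/m2.png',np.hstack([cv2.resize(z['img'][90:250,185:345,::-1],None,fx=2.4,fy=2.4,interpolation=cv2.INTER_CUBIC),cv2.cvtColor(cv2.resize(m2[90:250,185:345]*120+m[90:250,185:345]*120,None,fx=2.4,fy=2.4,interpolation=0),cv2.COLOR_GRAY2BGR)]))
pl=pts[pts[:,2]<14][:,:2].astype(np.float32); print(cv2.minAreaRect(pl))
E
```

```text
floor z pct [-2.4 -1.1  0.1]
hist (array([ 1316, 10866,   223,  4520,  2664,     7,     8,     8,     5,
           9,     5,    17,    15,    20,    24,    14,   331,   850,
           2,     0,     0]), array([-5, -2,  1,  4,  7, 10, 13, 16, 19, 22, 25, 28, 31, 34, 37, 40, 43,
       46, 49, 52, 55, 58]))
handle 1183 ((492.63543701171875, 78.73390197753906), (81.28189849853516, 14.10605525970459), 73.96734619140625) [493.   81.4  46.5]
all 8499
((480.9205627441406, 81.06770324707031), (130.43846130371094, 114.50717163085938), 73.58074951171875)
```

View pics/m2.png

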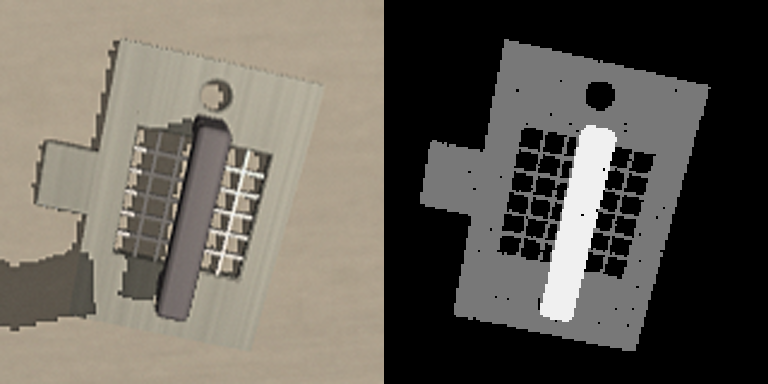

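Emit:
{"method": "jog_arm", "body": {
  "rows": [
    {"x": -0.5,"y": -0.12,"z": -0.06,"rx": -0.67,"ry": 0,"rz": 0,"hand": 1},
    {"x": -0.5,"y": -0.12,"z": -0.06,"rx": -0.67,"ry": 0,"rz": 0,"hand": 1},
    {"x": -0.5,"y": -0.12,"z": -0.06,"rx": -0.67,"ry": 0,"rz": 0,"hand": 1},
    {"x": -0.5,"y": -0.12,"z": -0.06,"rx": -0.67,"ry": 0,"rz": 0,"hand": 1},
    {"x": -0.5,"y": -0.12,"z": -0.06,"rx": -0.67,"ry": 0,"rz": 0,"hand": 1},
    {"x": -0.5,"y": -0.12,"z": -0.06,"rx": -0.67,"ry": 0,"rz": 0,"hand": 1}
  ]
}}

```text
time: 3.38
eef_pos: [425.7, -118.8, 196.3]
tcp_rot: [0.702, 0.662, 0.179, 0.19]
wrist_force: [-0.5, 0.5, -0.1]
width: 0.998
```

```bash
python3 - <<'E'
from look import *
s=r.sense(); print(s['eef_pos'],s['tcp_rot'],s['qpos'],s['time'])
save('wrist','w3'); 
import pickle; pickle.dump(s,open('pics/w3.pkl','wb'))
for n in ['pin_left','bolt_knob','bolt']: print(n,[(x['rect'],round(x['confidence'],2)) for x in r.recognise('wrist',n)][:3])
E
```

```text
[ 425.71549011 -118.77639078  196.26153389] [0.70247597 0.66220102 0.17914731 0.18953511] [-0.59521831 -0.53090078  2.0266007   0.28079025  1.19555681 -0.57955679] 3.375
pin_left [([164.2, 107.5, 176.3, 144.3], 0.79)]
bolt_knob [([160.7, 126.0, 51.6, 38.9], 0.69), ([173.7, 316.4, 59.1, 39.9], 0.68), ([337.1, 115.0, 33.7, 42.5], 0.57)]
bolt [([160.5, 125.2, 49.3, 41.2], 0.66), ([173.9, 316.9, 56.0, 37.9], 0.15)]
```

View pics/w3.png

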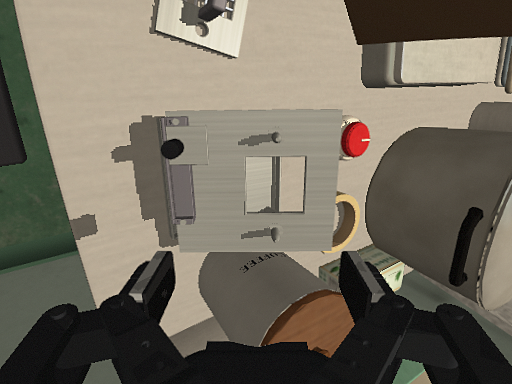

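```bash
cat > bedfit.py <<'E'
from geo import *
def bedfit(p,s,z,u0=150,u1=350,v0=100,v1=262):
    d=z['d']
    vv,uu=np.mgrid[0:384,0:512]
    W=world(p,np.c_[uu.ravel(),vv.ravel()],d.ravel(),s).reshape(384,512,3); W[d==0]=np.nan
    return W
E
python3 - <<'E'
from bedfit import *
from workcell import r
import pickle
np.set_printoptions(precision=3,suppress=True)
p=r.camera_params('wrist'); s=pickle.load(open('pics/w3.pkl','rb')); z=np.load('pics/w3.npz')
W=bedfit(p,s,z)
m=np.r_[W[114:128,215:330].reshape(-1,3),W[243:248,200:330].reshape(-1,3),W[150:230,210:240].reshape(-1,3)]
for _ in range(4):
    c=m.mean(0); n=np.linalg.svd(m-c,full_matrices=False)[2][2]; n*=np.sign(n[2]); e=(m-c)@n; m=m[abs(e)<3*max(.5,e.std())]
print('n',n,'tilt',np.degrees(np.arccos(n[2])),'yaw',np.degrees(np.arctan2(-n[1],-n[0])),'std',e.std(),len(m),c)
h=(W-c)@n
x=np.array([0,0,1])-n[2]*n; x/=np.linalg.norm(x); y=np.cross(n,x)
for nm,sl in [('L',np.s_[125:150,235:300]),('R',np.s_[220:248,235:300]),('knob',np.s_[130:165,155:192])]:
    hh=h[sl]; ww=W[sl]
    print(nm,'max h',np.nanpercentile(hh,[99,99.5,99.9]))
    for lo in ([4,12,18] if nm!='knob' else [25,36]):
        k=(hh>lo)&(hh<45); q=ww[k]; print(lo,k.sum(),q.mean(0) if k.sum() else '', np.argwhere(k).mean(0)[::-1]+[sl[1].start,sl[0].start] if k.sum() else '')
k=(np.abs(h)<3); k[:105]=0;k[258:]=0;k[:,:160]=0;k[:,345:]=0
q=W[k]-c; uv=np.c_[q@x,q@y]; rc=cv2.minAreaRect(uv.astype(np.float32)); print(rc, np.percentile(uv,[0.5,99.5],axis=0))
print('x',x,'y',y)
E
```

```text
Traceback (most recent call last):
numpy.linalg.LinAlgError: SVD did not converge
```

```bash
cat > b1.py <<'E'
from bedfit import *
from workcell import r
import pickle
np.set_printoptions(precision=3,suppress=True)
p=r.camera_params('wrist'); s=pickle.load(open('pics/w3.pkl','rb')); z=np.load('pics/w3.npz')
W=bedfit(p,s,z)
m=np.r_[W[114:128,215:330].reshape(-1,3),W[243:248,200:330].reshape(-1,3),W[150:230,210:240].reshape(-1,3)]
m=m[~np.isnan(m).any(1)]
for _ in range(6):
    c=np.median(m,0) if _==0 else m.mean(0); n=np.linalg.svd(m-c,full_matrices=False)[2][2]; n*=np.sign(n[2]); e=(m-c)@n; m=m[abs(e)<2.5*max(.5,e.std())]
print('n',n,'tilt',np.degrees(np.arccos(n[2])),'yaw',np.degrees(np.arctan2(-n[1],-n[0])),'std',e.std(),len(m),c)
h=(W-c)@n
x=np.array([0,0,1])-n[2]*n; x/=np.linalg.norm(x); y=np.cross(n,x)
for nm,sl in [('L',np.s_[125:150,235:300]),('R',np.s_[220:248,235:300]),('knob',np.s_[130:165,155:192])]:
    hh=h[sl]; ww=W[sl]
    print(nm,'max h',np.nanpercentile(hh,[99,99.5,99.9]))
    for lo in ([4,12,18] if nm!='knob' else [25,36]):
        k=(hh>lo)&(hh<45); q=ww[k]; print(lo,k.sum(),q.mean(0) if k.sum() else '', np.argwhere(k).mean(0)[::-1]+[sl[1].start,sl[0].start] if k.sum() else '')
k=(np.abs(h)<3); k[:105]=0;k[258:]=0;k[:,:160]=0;k[:,345:]=0
q=W[k]-c; uv=np.c_[q@x,q@y]; rc=cv2.minAreaRect(uv.astype(np.float32)); print(rc, np.percentile(uv,[0.5,99.5],axis=0))
print('x',x,'y',y)
E
python3 b1.py
python3 -c "
import cv2
a=cv2.imread('pics/w3.png')[100:260,150:350]; cv2.imwrite('pics/w3c.png',cv2.resize(a,None,fx=3.7,fy=3.7,interpolation=cv2.INTER_CUBIC))"
```

```text
n [-0.5    0.024  0.865] tilt 30.06733122134659 yaw -2.753644815523053 std 0.6403226511053164 4530 [ 486.38  -114.763   69.293]
L max h [23.425 24.175 24.669]
4 88 [504.022 -74.743  99.693] [276.364 136.898]
12 77 [503.437 -74.993 101.062] [276.675 137.39 ]
18 51 [502.435 -75.363 102.885] [276.902 138.137]
R max h [22.336 23.924 24.836]
4 104 [ 500.591 -173.585   97.502] [275.173 235.038]
12 74 [ 499.    -173.831  100.372] [275.446 236.73 ]
18 44 [ 497.773 -174.383  102.813] [275.795 238.477]
knob max h [41.668 41.856 42.367]
25 327 [415.797 -76.843  71.926] [171.33  148.792]
36 267 [414.12  -77.125  73.061] [169.801 149.566]
((8.310943603515625, -10.83551025390625), (169.3593292236328, 150.3787384033203), 0.0008656278951093554) [[-73.592 -84.802]
 [ 91.742  63.88 ]]
x [ 0.864 -0.042  0.501] y [0.048 0.999 0.   ]
```

View pics/w3c.png

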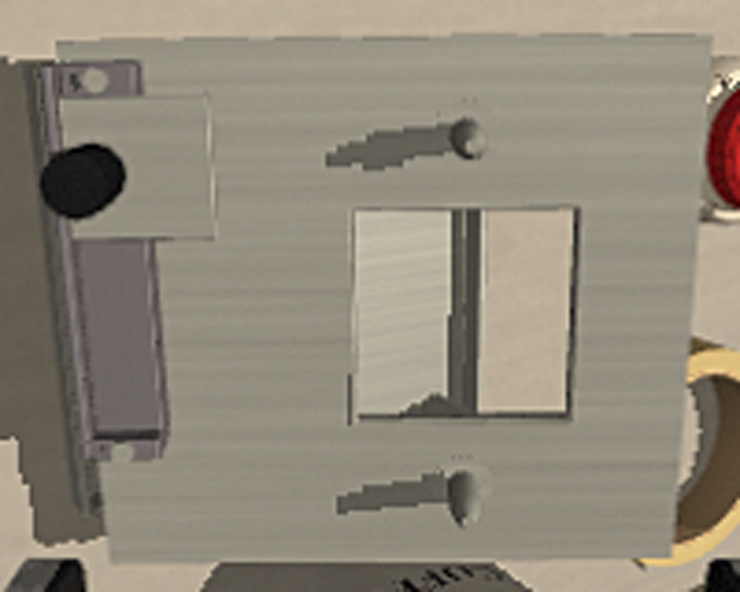

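```bash
cat > plan.py <<'E'
from geo import *
def toolR(n,yaw=None,x=None):
    # tool z=-n ; tool y = frame x ; tool x = frame y
    n=np.array(n)/np.linalg.norm(n); x=np.array(x)-n*np.dot(n,x); x/=np.linalg.norm(x); y=np.cross(n,x)
    return np.c_[y,x,-n]
def rel(s,pos,R):
    R0=Ro.from_quat(s['tcp_rot']).as_matrix()
    sh=R0.T@(np.array(pos)-s['eef_pos'])/400; rv=Ro.from_matrix(R0.T@R).as_rotvec()/(np.pi/4)
    return np.round(sh,4),np.round(rv,4)
def bed(o,yaw_deg):
    a=np.radians(yaw_deg); h=np.array([np.cos(a),np.sin(a),0]); c,sn=np.cos(np.pi/6),.5
    n=np.array([0,0,1])*c-h*sn; x=h*c+np.array([0,0,1])*sn; y=np.cross(n,x); return np.array(o),x,y,n
E
python3 - <<'E'
from plan import *
from workcell import r
s=r.sense(); a=np.radians(-16.2); R=toolR([0,0,1],x=[np.cos(a),np.sin(a),0])
for z in (70,20): print(z,rel(s,[492.5,78.2,z],R))
E
```

```text
70 (array([ 0.5001, -0.0387,  0.3416]), array([ 0.6678, -0.0766,  0.2799]))
20 (array([ 0.5   , -0.1016,  0.4496]), array([ 0.6678, -0.0766,  0.2799]))
```

Emit:
{"method": "jog_arm", "body": {
  "rows": [
    {"x": 0.5,"y": -0.039,"z": 0.22,"rx": 0.668,"ry": -0.077,"rz": 0.28,"hand": 1},
    {"x": 0.5,"y": -0.039,"z": 0.24,"rx": 0.668,"ry": -0.077,"rz": 0.28,"hand": 1},
    {"x": 0.5,"y": -0.039,"z": 0.3,"rx": 0.668,"ry": -0.077,"rz": 0.28,"hand": 1},
    {"x": 0.5,"y": -0.039,"z": 0.34,"rx": 0.668,"ry": -0.077,"rz": 0.28,"hand": 1},
    {"x": 0.5,"y": -0.039,"z": 0.34,"rx": 0.668,"ry": -0.077,"rz": 0.28,"hand": 1},
    {"x": 0.5,"y": -0.039,"z": 0.34,"rx": 0.668,"ry": -0.077,"rz": 0.28,"hand": 1},
    {"x": 0.5,"y": -0.039,"z": 0.34,"rx": 0.668,"ry": -0.077,"rz": 0.28,"hand": 1}
  ]
}}

```text
time: 4.45
eef_pos: [492.4, 77.5, 72.2]
tcp_rot: [0.8, 0.6, 0.001, 0.001]
wrist_force: [1.1, -0.5, -0.3]
width: 0.999
```

```bash
python3 - <<'E'
from look import *
from plan import *
import pickle
s=r.sense(); print(s['eef_pos'],s['qpos'],s['time'])
save('wrist','w4'); pickle.dump(s,open('pics/w4.pkl','wb'))
a=np.radians(-16.2); R=toolR([0,0,1],x=[np.cos(a),np.sin(a),0])
print(rel(s,[492.5,78.2,20],R))
p=r.camera_params('wrist'); z=np.load('pics/w4.npz'); d=z['d']
vv,uu=np.mgrid[0:384,0:512]
W=world(p,np.c_[uu.ravel(),vv.ravel()],d.ravel(),s).reshape(384,512,3); W[d==0]=np.nan
H=W[:,:,2]; k=(H>42)&(H<52)&(np.hypot(W[:,:,0]-492,W[:,:,1]-78)<60)
q=W[k]; print(k.sum(),cv2.minAreaRect(q[:,:2].astype(np.float32)),np.median(q,0)); print(np.argwhere(k).min(0),np.argwhere(k).max(0))
k=(H>4)&(H<14)&(np.hypot(W[:,:,0]-492,W[:,:,1]-78)<90)
q=W[k]; print(k.sum(),cv2.minAreaRect(q[:,:2].astype(np.float32)),np.median(q,0)); print(np.argwhere(k).min(0),np.argwhere(k).max(0))
E
```

```text
[492.41242334  77.54471908  72.18685892] [ 4.29680984e-02  6.02752314e-02  1.72292314e+00 -8.77279782e-04
  1.35561755e+00  3.26369040e-01] 4.45
(array([ 0.0016, -0.0006,  0.1305]), array([ 0.0037, -0.0001, -0.0006]))
2564 ((492.61932373046875, 78.51182556152344), (81.65729522705078, 14.041938781738281), 73.84346771240234) [493.85377698  83.51182261  46.61620689]
[166 246] [284 268]
14350 ((480.8624267578125, 80.85264587402344), (130.7036590576172, 114.57232666015625), 73.91754913330078) [491.51620454  93.82185148   6.78378775]
[122 167] [282 321]
```

View pics/w4.png

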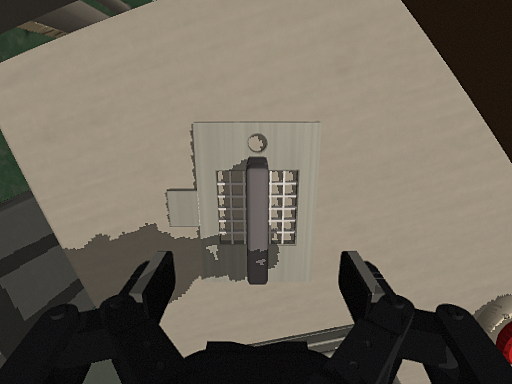

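Emit:
{"method": "jog_arm", "body": {
  "rows": [
    {"x": 0.002,"y": 0,"z": 0.08,"rx": 0,"ry": 0,"rz": 0,"hand": 1},
    {"x": 0.002,"y": 0,"z": 0.13,"rx": 0,"ry": 0,"rz": 0,"hand": 1},
    {"x": 0.002,"y": 0,"z": 0.13,"rx": 0,"ry": 0,"rz": 0,"hand": -1},
    {"x": 0.002,"y": 0,"z": 0.13,"rx": 0,"ry": 0,"rz": 0,"hand": -1},
    {"x": 0.002,"y": 0,"z": 0.13,"rx": 0,"ry": 0,"rz": 0,"hand": -1},
    {"x": 0.002,"y": 0,"z": 0.13,"rx": 0,"ry": 0,"rz": 0,"hand": -1},
    {"x": 0.002,"y": 0,"z": 0.13,"rx": 0,"ry": 0,"rz": 0,"hand": -1},
    {"x": 0.002,"y": 0,"z": 0.13,"rx": 0,"ry": 0,"rz": 0,"hand": -1}
  ],
  "force": 50
}}

```text
time: 5.5
eef_pos: [493.9, 78.0, 21.8]
tcp_rot: [0.8, 0.6, 0.002, 0.002]
wrist_force: [-0.5, -0.2, 6.3]
width: 0.157
```

```bash
python3 - <<'E'
from look import *
from plan import *
import pickle
s=r.sense(); print(s['eef_pos'],s['width'],s['wrist_force'],s['time'])
save('wrist','w5'); pickle.dump(s,open('pics/w5.pkl','wb'))
E
```

```text
[493.86186679  77.99586684  21.81885511] 0.15744745730205362 [-0.53382418 -0.23384219  6.31455711] 5.5
```

View pics/w5.png

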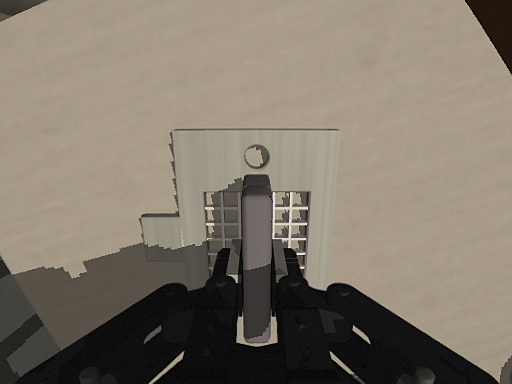

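```bash
python3 - <<'E'
from plan import *
from workcell import r
s=r.sense(); o,x,y,n=bed([511,-126,85],-2.7); R=toolR(n,x=x)
for h in (110,70): print(h,o+n*(21.8+h),rel(s,o+n*(21.8+h),R))
R0=Ro.from_quat(s['tcp_rot']).as_matrix(); print(R0, Ro.from_matrix(R0.T@R).magnitude()*57.3)
E
```

```text
110 [ 445.17315724 -122.8956849   199.14214822] (array([-0.5159,  0.0263, -0.4436]), array([-0.6563,  0.0786, -0.2944]))
70 [ 465.15095474 -123.83781391  164.50113207] (array([-0.5043,  0.0744, -0.3567]), array([-0.6563,  0.0786, -0.2944]))
[[ 2.80004930e-01  9.59982078e-01  5.62580524e-03]
 [ 9.59998143e-01 -2.80005475e-01 -7.06487023e-04]
 [ 8.97041391e-04  5.59858243e-03 -9.99983925e-01]] 32.563895242343804
```

Emit:
{"method": "jog_arm", "body": {
  "rows": [
    {"x": 0,"y": 0,"z": -0.1,"rx": 0,"ry": 0,"rz": 0,"hand": -1},
    {"x": 0,"y": 0,"z": -0.22,"rx": 0,"ry": 0,"rz": 0,"hand": -1},
    {"x": 0,"y": 0,"z": -0.36,"rx": 0,"ry": 0,"rz": 0,"hand": -1},
    {"x": -0.15,"y": 0.01,"z": -0.444,"rx": -0.2,"ry": 0.02,"rz": -0.1,"hand": -1},
    {"x": -0.3,"y": 0.02,"z": -0.444,"rx": -0.4,"ry": 0.05,"rz": -0.2,"hand": -1},
    {"x": -0.43,"y": 0.026,"z": -0.444,"rx": -0.6,"ry": 0.079,"rz": -0.29,"hand": -1},
    {"x": -0.516,"y": 0.026,"z": -0.444,"rx": -0.656,"ry": 0.079,"rz": -0.294,"hand": -1},
    {"x": -0.516,"y": 0.026,"z": -0.444,"rx": -0.656,"ry": 0.079,"rz": -0.294,"hand": -1},
    {"x": -0.504,"y": 0.074,"z": -0.357,"rx": -0.656,"ry": 0.079,"rz": -0.294,"hand": -1},
    {"x": -0.504,"y": 0.074,"z": -0.357,"rx": -0.656,"ry": 0.079,"rz": -0.294,"hand": -1},
    {"x": -0.504,"y": 0.074,"z": -0.357,"rx": -0.656,"ry": 0.079,"rz": -0.294,"hand": -1}
  ]
}}

```text
time: 6.92
eef_pos: [465.2, -122.7, 164.4]
tcp_rot: [0.699, 0.667, 0.179, 0.186]
wrist_force: [1.1, 0.1, -1.6]
width: 0.149
```

```bash
python3 - <<'E'
from look import *
from plan import *
import pickle
s=r.sense(); print(s['eef_pos'],s['width'],s['wrist_force'],s['time'],s['qpos'])
save('wrist','w6'); pickle.dump(s,open('pics/w6.pkl','wb')); save('side','s6'); save('top','t6')
a=cv2.imread('pics/side0.png')
b=cv2.imread('pics/s6.png')[150:300,170:370]; c=cv2.imread('pics/t6.png')[140:290,170:370]
cv2.imwrite('pics/st6.png',cv2.resize(np.hstack([b,c]),None,fx=2,fy=2,interpolation=cv2.INTER_CUBIC))
E
```

```text
[ 465.16129488 -122.70737648  164.44678937] 0.14937738291351438 [ 1.05208135  0.13586391 -1.61295585] 6.925 [-0.53955413 -0.40264688  2.01167771  0.27254338  1.07983392 -0.56737272]
```

View pics/w6.png

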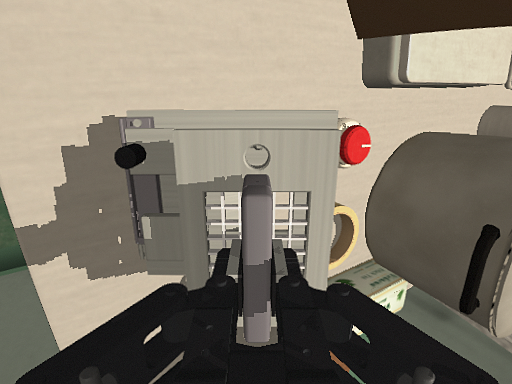

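View pics/st6.png

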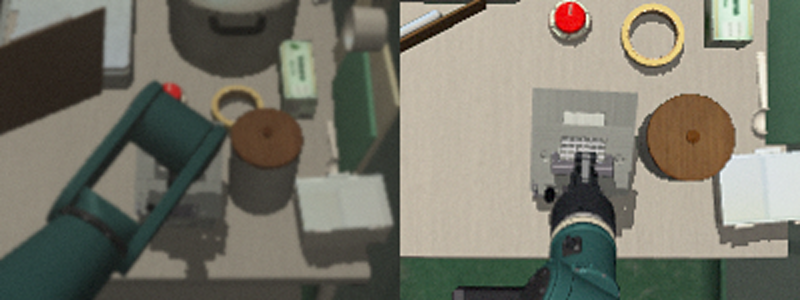

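```bash
cat > inhand.py <<'E'
from plan import *
from workcell import r
import pickle,sys
np.set_printoptions(precision=2,suppress=True)
def inhand(fn):
    p=r.camera_params('wrist'); s=pickle.load(open(f'pics/{fn}.pkl','rb')); z=np.load(f'pics/{fn}.npz'); d=z['d']
    vv,uu=np.mgrid[0:384,0:512]
    T=np.array(p['T_tool_cam']); x=slopes(p,np.c_[uu.ravel(),vv.ravel()]); C=np.c_[x,np.ones(len(x))]*d.ravel()[:,None]
    P=(C@T[:3,:3].T+T[:3,3]).reshape(384,512,3); P[d==0]=np.nan
    k=(abs(P[:,:,2]-13.5)<6)&(vv<230)&(abs(P[:,:,1])<75)
    q=P[k]; 
    A=np.c_[q[:,:2],np.ones(len(q))]
    for _ in range(5):
        co=np.linalg.lstsq(A,q[:,2],rcond=None)[0]; e=A@co-q[:,2]; g=abs(e)<max(1,2.5*e.std()); A=A[g];q=q[g]
    print('plate plane: tilt x,y deg',np.degrees(np.arctan(co[:2])),'z0',co[2],'std',e.std(),len(q))
    # edges
    n=lambda lo,hi,ax,sel,f: f
    # +x end edge as function of y (frame y=+65)
    def edge(ax,other,lo,hi,sgn):
        pts=[]
        for b in np.arange(lo,hi,2.):
            m=(abs(q[:,other]-b)<1); 
            if m.sum()>5: v=q[m,ax]; pts.append((b,(v*sgn).max()*sgn))
        pts=np.array(pts); f=np.polyfit(pts[:,0],pts[:,1],1); rs=abs(np.polyval(f,pts[:,0])-pts[:,1])<1.5; f=np.polyfit(pts[rs,0],pts[rs,1],1); return f,len(pts)
    print('end +y edge (tool x = a*y+b)',edge(0,1,-38,38,1))
    print('+x edge (tool y= a*x+b)',edge(1,0,10,60,1))
    print('-x edge',edge(1,0,22,60,-1))
    # hole
    h=(abs(P[:,:,0]-50)<12)&(abs(P[:,:,1])<12)&(P[:,:,2]>20)
    print('hole px',np.argwhere(h).mean(0)[::-1],h.sum())
    hu=np.argwhere(h).mean(0)[::-1]
    # intersect with plate top plane
    v=np.r_[slopes(p,hu)[0],1]; v=T[:3,:3]@v; c=T[:3,3]
    t=(co[0]*c[0]+co[1]*c[1]+co[2]-c[2])/(v[2]-co[0]*v[0]-co[1]*v[1]); print('hole tool',c+t*v)
    kk=(abs(P[:,:,1])<9)&(P[:,:,2]<-22)&(P[:,:,2]>-32)&(vv>160)&(vv<270)&(P[:,:,0]>0)
    b=P[kk]; print('bar end x',b[:,0].max() if len(b) else None, 'bar y',np.percentile(b[:,1],[1,99]) if len(b) else None,'z',np.median(b[:,2]) if len(b) else None)
    return P
if __name__=='__main__': inhand(sys.argv[1])
E
python3 inhand.py w6; echo; python3 inhand.py w5; echo; python3 inhand.py w4 2>&1 | tail -3
```

```text
plate plane: tilt x,y deg [-0.37  0.12] z0 14.652734056326995 std 0.6517354795881053 12242
end +y edge (tool x = a*y+b) (array([-0.  , 64.86]), 38)
+x edge (tool y= a*x+b) (array([-0.  , 43.75]), 25)
-x edge (array([  0.01, -46.87]), 19)
hole px [257.06 140.79] 293
hole tool [58.76 -0.99 14.27]
bar end x 41.3477702741084 bar y [-8.28  7.93] z -25.4385135301348

plate plane: tilt x,y deg [-0.27  0.33] z0 14.655731293143843 std 0.6511244288075058 12259
end +y edge (tool x = a*y+b) (array([-0.  , 64.82]), 38)
+x edge (tool y= a*x+b) (array([-0.01, 43.74]), 25)
-x edge (array([  0.01, -46.94]), 19)
hole px [255.99 155.86] 382
hole tool [50.57 -1.58 14.41]
bar end x 41.34491948200556 bar y [-8.3   7.88] z -25.408866183667122

    pts=np.array(pts); f=np.polyfit(pts[:,0],pts[:,1],1); rs=abs(np.polyval(f,pts[:,0])-pts[:,1])<1.5; f=np.polyfit(pts[rs,0],pts[rs,1],1); return f,len(pts)
                                    ~~~^^^^^
IndexError: too many indices for array: array is 1-dimensional, but 2 were indexed
```

```bash
cat > pinfit.py <<'E'
exec(open('b1.py').read())
from scipy.optimize import least_squares
def centroid(o,x,y,n,sy,lo):
    a=np.linspace(0,2*np.pi,48,endpoint=False); pts=[]
    for hh,rr in ((lo,4.5 if lo<15 else 4.5-(lo-15)*.3),(15 if lo<15 else lo,4.5 if lo<15 else 4.5-(lo-15)*.3),(24,1.8)):
        pts.append(o+n*hh+y*50*sy+rr*(np.cos(a)[:,None]*x+np.sin(a)[:,None]*y))
    uv=proj(p,np.concatenate(pts),s)*16
    hull=cv2.convexHull(uv.astype(np.float32)); M=cv2.moments(hull); return np.array([M['m10'],M['m01']])/M['m00']/16
obs={}
for lo in (4,8,12):
    for sy,sl in ((1,np.s_[125:150,235:300]),(-1,np.s_[220:248,235:300])):
        k=(h[sl]>lo)&(h[sl]<27); a=np.argwhere(k).mean(0)[::-1]+[sl[1].start,sl[0].start]; obs[lo,sy]=a
    def f(v):
        ca,sa=np.cos(v[2]),np.sin(v[2]); X=x*ca+y*sa; Y=np.cross(n,X); o=c+v[0]*x+v[1]*y
        return np.r_[centroid(o,X,Y,n,1,lo)-obs[lo,1],centroid(o,X,Y,n,-1,lo)-obs[lo,-1]]
    g=least_squares(f,[29.5,-11,0],diff_step=1e-3,x_scale=[1,1,.02])
    o=c+g.x[0]*x+g.x[1]*y; print(lo,obs[lo,1],obs[lo,-1],'fit',g.x,'res',g.fun,'o',o)
E
python3 pinfit.py | tail -3
```

```text
4 [276.364 136.898] [275.173 235.038] fit [ 29.306 -10.359  -0.002] res [-0.002  0.181  0.001 -0.224] o [ 511.201 -126.316   83.971]
8 [276.482 137.157] [275.261 235.932] fit [ 29.291 -10.424  -0.002] res [ 0.002  0.208 -0.003 -0.257] o [ 511.184 -126.381   83.964]
12 [276.675 137.39 ] [275.446 236.73 ] fit [ 29.355 -10.416  -0.002] res [ 0.002  0.188 -0.002 -0.233] o [ 511.24  -126.375   83.996]
```

```bash
cat > tgt.py <<'E'
from plan import *
from workcell import r
import sys
O=np.array([511.2,-126.4,83.97]); x=np.array([.8643,-.0415,.5012])
n=np.array([-.5002,.0240,.8656]); n/=np.linalg.norm(n); x-=n*(x@n); x/=np.linalg.norm(x)
a=-0.002; y=np.cross(n,x); x=x*np.cos(a)+y*np.sin(a); y=np.cross(n,x)
R=np.c_[y,x,-n]; F=np.array([-0.15,-1.56,22.65])
def show(h,dx=0,dy=0):
    s=r.sense(); t=O+n*h+x*dx+y*dy-R@F; print(h,t,*rel(s,t,R))
def now():
    s=r.sense(); R0=Ro.from_quat(s['tcp_rot']).as_matrix(); f=s['eef_pos']+R0@F-O
    print('frame in bed x,y,z',f@x,f@y,f@n,'rot err',Ro.from_matrix(R.T@R0).as_rotvec(),'F bed',[s['wrist_force']@v for v in (x,y,n)],'t',s['time'],'w',s['width'])
if __name__=='__main__':
    np.set_printoptions(precision=4,suppress=True); now()
    for h in sys.argv[1:]: show(float(h))
E
python3 tgt.py 28 15 5 0
```

```text
frame in bed x,y,z -0.0014338005137833761 0.623688817604478 71.25737622658339 rot err [-0.0007  0.0004 -0.0037] F bed [np.float64(-2.191622878111138), np.float64(-0.37150503008466174), np.float64(-1.6458184515237482)] t 7.075 w 0.15185967227617206
28.0 [ 487.2214 -125.1025  128.5931] [-0.0016 -0.      0.1081] [ 0.0009 -0.0005  0.0047]
15.0 [ 493.7239 -125.4145  117.3405] [-0.0016 -0.0001  0.1406] [ 0.0009 -0.0005  0.0047]
5.0 [ 498.7258 -125.6545  108.6847] [-0.0016 -0.0001  0.1656] [ 0.0009 -0.0005  0.0047]
0.0 [ 501.2267 -125.7745  104.3568] [-0.0016 -0.0001  0.1781] [ 0.0009 -0.0005  0.0047]
```

Emit:
{"method": "jog_arm", "body": {
  "rows": [
    {"x": -0.0016,"y": 0,"z": 0.05,"rx": 0,"ry": 0,"rz": 0.005,"hand": -1},
    {"x": -0.0016,"y": 0,"z": 0.09,"rx": 0,"ry": 0,"rz": 0.005,"hand": -1},
    {"x": -0.0016,"y": 0,"z": 0.105,"rx": 0,"ry": 0,"rz": 0.005,"hand": -1},
    {"x": -0.0016,"y": 0,"z": 0.105,"rx": 0,"ry": 0,"rz": 0.005,"hand": -1}
  ]
}}

```text
time: 7.58
eef_pos: [486.7, -125.0, 130.0]
tcp_rot: [0.7, 0.666, 0.179, 0.188]
wrist_force: [0.1, -0.7, -2.4]
width: 0.151
```

```bash
python3 - <<'E'
from look import *
import pickle
s=r.sense(); save('wrist','w7'); pickle.dump(s,open('pics/w7.pkl','wb'))
a=cv2.imread('pics/w7.png')[100:300,100:360]; cv2.imwrite('pics/w7c.png',cv2.resize(a,None,fx=3,fy=3,interpolation=cv2.INTER_CUBIC))
E
python3 tgt.py 18 12; python3 inhand.py w7
```

```text
frame in bed x,y,z 0.642439559458718 -0.061393392275214884 29.815064596305575 rot err [-0.0016  0.0001 -0.0002] F bed [np.float64(-1.6994237753434973), np.float64(-0.3441278238884214), np.float64(-2.390832044877335)] t 7.625 w 0.15474348363842466
18.0 [ 492.2233 -125.3425  119.9373] [ 0.0002 -0.0016  0.0295] [ 0.002  -0.0001  0.0003]
12.0 [ 495.2245 -125.4865  114.7438] [ 0.0002 -0.0016  0.0445] [ 0.002  -0.0001  0.0003]
plate plane: tilt x,y deg [-0.36  0.13] z0 14.650667983347674 std 0.6425436922762431 12235
end +y edge (tool x = a*y+b) (array([-0.  , 64.85]), 38)
+x edge (tool y= a*x+b) (array([-0.01, 43.96]), 25)
-x edge (array([  0.  , -46.59]), 19)
hole px [256.4  155.37] 375
hole tool [50.85 -1.35 14.33]
bar end x 41.235670858212515 bar y [-8.26  7.96] z -25.45478914875926
```

View pics/w7c.png

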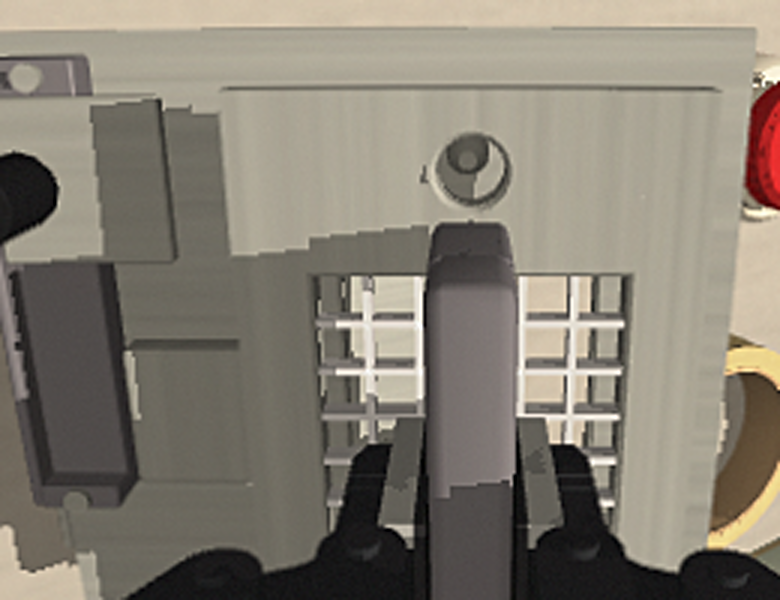

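```bash
python3 - <<'E'
from tgt import *
import pickle
p=r.camera_params('wrist'); s=pickle.load(open('pics/w7.pkl','rb'))
for h in (24,20): print(proj(p,O+y*50+n*h,s))
R0=Ro.from_quat(s['tcp_rot']).as_matrix()
for k in (14.65,22.65): print('hole',proj(p,s['eef_pos']+R0@np.array([49.85,-1.45,k]),s))
import cv2
a=cv2.imread('pics/w7.png')[138:175,238:278]; cv2.imwrite('pics/w7d.png',cv2.resize(a,None,fx=14,fy=14,interpolation=cv2.INTER_NEAREST))
# local scale
print(proj(p,O+y*50+n*24+x,s)-proj(p,O+y*50+n*24,s),proj(p,O+y*51+n*24,s)-proj(p,O+y*50+n*24,s))
E
```

```text
[[255.56358302 153.07517457]]
[[255.57622686 151.95668574]]
hole [[256.2166049  157.07519227]]
hole [[256.2243467  154.52340992]]
[[ 1.68919729 -0.00191688]] [[-0.00317861 -1.68242096]]
```

View pics/w7d.png

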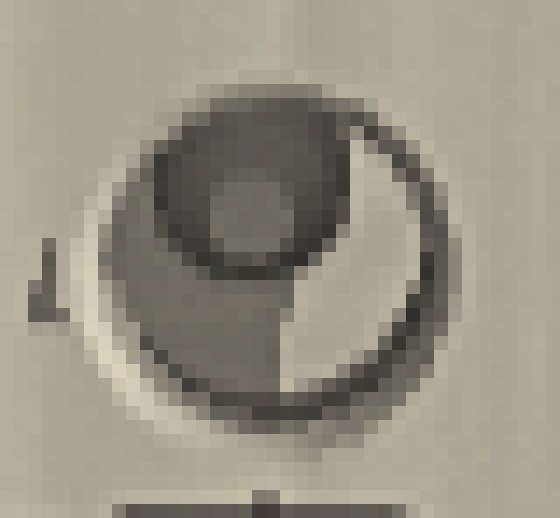

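Emit:
{"method": "jog_arm", "body": {
  "rows": [
    {"x": 0,"y": -0.002,"z": 0.006,"rx": 0.002,"ry": 0,"rz": 0,"hand": -1},
    {"x": 0,"y": -0.002,"z": 0.014,"rx": 0.002,"ry": 0,"rz": 0,"hand": -1},
    {"x": 0,"y": -0.002,"z": 0.022,"rx": 0.002,"ry": 0,"rz": 0,"hand": -1},
    {"x": 0,"y": -0.002,"z": 0.03,"rx": 0.002,"ry": 0,"rz": 0,"hand": -1},
    {"x": 0,"y": -0.002,"z": 0.03,"rx": 0.002,"ry": 0,"rz": 0,"hand": -1}
  ]
}}

```text
time: 8.25
eef_pos: [492.0, -125.3, 119.1]
tcp_rot: [0.7, 0.666, 0.179, 0.187]
wrist_force: [-0.2, -0.2, -2.8]
width: 0.155
```

```bash
python3 tgt.py 10 5 0
```

```text
frame in bed x,y,z -0.6157994367505284 0.07909670724884896 17.415727152919967 rot err [ 0.0009  0.0005 -0.    ] F bed [np.float64(-1.6025837039349835), np.float64(-0.17885857124317842), np.float64(-2.2932819330627168)] t 8.25 w 0.1547913269080213
10.0 [ 496.2248 -125.5345  113.0126] [-0.0002  0.0015  0.0185] [-0.0011 -0.0007  0.    ]
5.0 [ 498.7258 -125.6545  108.6847] [-0.0002  0.0015  0.031 ] [-0.0011 -0.0007  0.    ]
0.0 [ 501.2267 -125.7745  104.3568] [-0.0002  0.0015  0.0435] [-0.0011 -0.0007  0.    ]
```

Emit:
{"method": "jog_arm", "body": {
  "rows": [
    {"x": 0,"y": 0.001,"z": 0.008,"rx": 0,"ry": 0,"rz": 0,"hand": -1},
    {"x": 0,"y": 0.001,"z": 0.016,"rx": 0,"ry": 0,"rz": 0,"hand": -1},
    {"x": 0,"y": 0.001,"z": 0.024,"rx": 0,"ry": 0,"rz": 0,"hand": -1},
    {"x": 0,"y": 0.001,"z": 0.03,"rx": 0,"ry": 0,"rz": 0,"hand": -1},
    {"x": 0,"y": 0.001,"z": 0.03,"rx": 0,"ry": 0,"rz": 0,"hand": -1}
  ]
}}

```text
time: 8.88
eef_pos: [498.3, -125.5, 108.6]
tcp_rot: [0.7, 0.666, 0.179, 0.187]
wrist_force: [0.2, 0.3, -2.8]
width: 0.153
```

```bash
python3 - <<'E'
from look import *
import pickle
s=r.sense(); save('wrist','w8'); pickle.dump(s,open('pics/w8.pkl','wb'))
a=cv2.imread('pics/w8.png')[100:300,100:360]; cv2.imwrite('pics/w8c.png',cv2.resize(a,None,fx=3,fy=3,interpolation=cv2.INTER_CUBIC))
E
python3 tgt.py 2 0 -1
```

```text
frame in bed x,y,z -0.28413264016402695 0.11437221588332337 5.306064781211041 rot err [ 0.0011  0.0006 -0.    ] F bed [np.float64(-1.0755008561813422), np.float64(-0.03489860616756682), np.float64(-1.8633466590859218)] t 8.925 w 0.15353737633048625
2.0 [ 500.2264 -125.7265  106.088 ] [-0.0003  0.0007  0.0083] [-0.0014 -0.0008  0.    ]
0.0 [ 501.2267 -125.7745  104.3568] [-0.0003  0.0007  0.0133] [-0.0014 -0.0008  0.    ]
-1.0 [ 501.7269 -125.7985  103.4912] [-0.0003  0.0007  0.0158] [-0.0014 -0.0008  0.    ]
```

View pics/w8c.png

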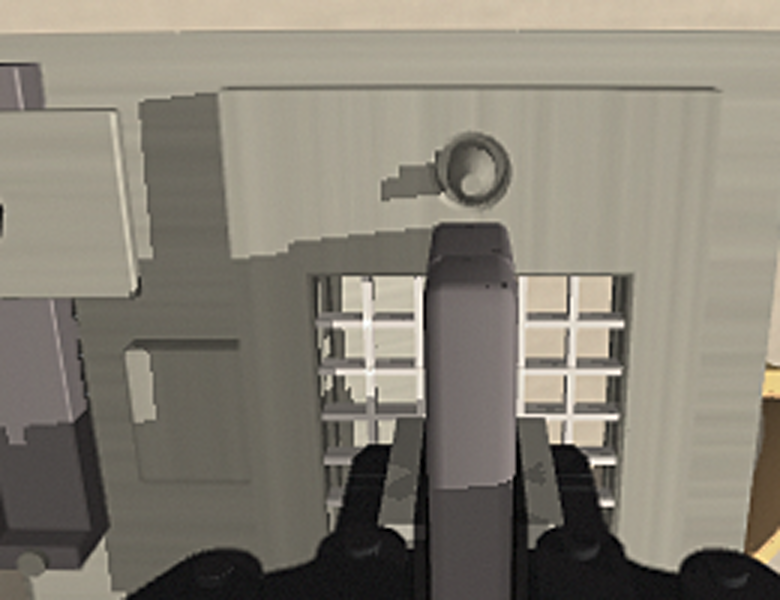

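Emit:
{"method": "jog_arm", "body": {
  "rows": [
    {"x": 0,"y": 0.001,"z": 0.004,"rx": 0,"ry": 0,"rz": 0,"hand": -1},
    {"x": 0,"y": 0.001,"z": 0.008,"rx": 0,"ry": 0,"rz": 0,"hand": -1},
    {"x": 0,"y": 0.001,"z": 0.011,"rx": 0,"ry": 0,"rz": 0,"hand": -1},
    {"x": 0,"y": 0.001,"z": 0.013,"rx": 0,"ry": 0,"rz": 0,"hand": -1},
    {"x": 0,"y": 0.001,"z": 0.0135,"rx": 0,"ry": 0,"rz": 0,"hand": -1}
  ]
}}

```text
time: 9.55
eef_pos: [501.4, -125.6, 104.2]
tcp_rot: [0.7, 0.666, 0.179, 0.187]
wrist_force: [-1.8, 0.2, -2.8]
width: 0.153
```

```bash
python3 tgt.py 0 -1
```

```text
frame in bed x,y,z 0.02931696881831319 0.16339269959360833 -0.1774044047416771 rot err [0.0012 0.0007 0.    ] F bed [np.float64(-2.997022550108794), np.float64(0.15148367667735568), np.float64(-1.5378711176354942)] t 9.55 w 0.15254443498658152
0.0 [ 501.2267 -125.7745  104.3568] [-0.0004 -0.0001 -0.0004] [-0.0016 -0.0009 -0.    ]
-1.0 [ 501.7269 -125.7985  103.4912] [-0.0004 -0.0001  0.0021] [-0.0016 -0.0009 -0.    ]
```

Emit:
{"method": "jog_arm", "body": {
  "rows": [
    {"x": 0,"y": 0,"z": 0.001,"rx": 0,"ry": 0,"rz": 0,"hand": -1},
    {"x": 0,"y": 0,"z": 0.002,"rx": 0,"ry": 0,"rz": 0,"hand": -1},
    {"x": 0,"y": 0,"z": 0.003,"rx": 0,"ry": 0,"rz": 0,"hand": -1},
    {"x": 0,"y": 0,"z": 0.003,"rx": 0,"ry": 0,"rz": 0,"hand": -1}
  ]
}}

```text
time: 10.05
eef_pos: [501.5, -125.6, 104.1]
tcp_rot: [0.7, 0.666, 0.179, 0.187]
wrist_force: [-9.7, 2.0, 5.2]
width: 0.153
```

```bash
python3 tgt.py 0
```

```text
frame in bed x,y,z 0.01955174244765596 0.16483923414392992 -0.379618764094307 rot err [ 0.0019  0.0007 -0.0007] F bed [np.float64(-5.878557743828105), np.float64(1.4891153678832747), np.float64(9.460840846454522)] t 10.05 w 0.15333149320839115
0.0 [ 501.2267 -125.7745  104.3568] [-0.0004 -0.0002 -0.001 ] [-0.0024 -0.0008  0.0009]
```

Emit:
{"method": "jog_arm", "body": {
  "rows": [
    {"x": 0,"y": 0,"z": -0.001,"rx": 0,"ry": 0,"rz": 0,"hand": -1},
    {"x": 0,"y": 0,"z": -0.001,"rx": 0,"ry": 0,"rz": 0,"hand": 0},
    {"x": 0,"y": 0,"z": -0.001,"rx": 0,"ry": 0,"rz": 0,"hand": 0},
    {"x": 0,"y": 0,"z": -0.001,"rx": 0,"ry": 0,"rz": 0,"hand": 0},
    {"x": 0,"y": 0,"z": -0.001,"rx": 0,"ry": 0,"rz": 0,"hand": 0},
    {"x": 0,"y": 0,"z": -0.1,"rx": 0,"ry": 0,"rz": 0,"hand": 0},
    {"x": 0,"y": 0,"z": -0.22,"rx": 0,"ry": 0,"rz": 0,"hand": 0},
    {"x": 0,"y": 0,"z": -0.25,"rx": 0,"ry": 0,"rz": 0,"hand": 0},
    {"x": 0,"y": 0,"z": -0.25,"rx": 0,"ry": 0,"rz": 0,"hand": -1}
  ]
}}

```text
time: 11.18
eef_pos: [451.8, -123.6, 191.4]
tcp_rot: [0.7, 0.666, 0.179, 0.188]
wrist_force: [-0.2, -0.5, -0.0]
width: 0.302
```

```bash
python3 - <<'E'
from look import *
import pickle
s=r.sense(); print(s['time'],s['eef_pos'],s['width']); save('wrist','w9'); pickle.dump(s,open('pics/w9.pkl','wb'))
for n in ['bolt_knob','frame']: print(n,[(x['rect'],round(x['confidence'],2)) for x in r.recognise('wrist',n)][:3])
E
```

```text
11.175 [ 451.82056434 -123.61327363  191.42440098] 0.3017742227343747
bolt_knob [([128.5, 123.5, 54.1, 41.8], 0.59), ([322.7, 115.1, 39.7, 45.6], 0.46), ([144.4, 344.2, 34.3, 38.4], 0.35)]
frame [([178.7, 116.7, 126.1, 138.0], 0.76), ([126.1, 121.4, 58.0, 43.9], 0.21)]
```

View pics/w9.png

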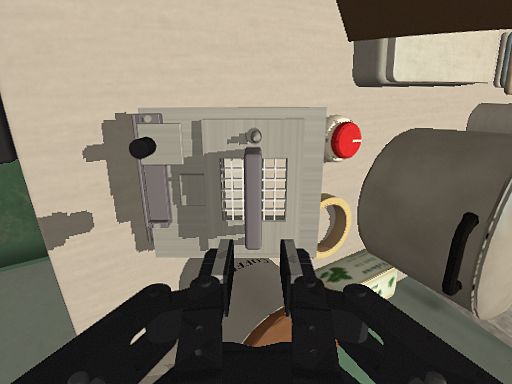

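```bash
cat > chk.py <<'E'
from tgt import *
import pickle
def chk(fn):
    p=r.camera_params('wrist'); s=pickle.load(open(f'pics/{fn}.pkl','rb')); z=np.load(f'pics/{fn}.npz'); d=z['d']
    vv,uu=np.mgrid[0:384,0:512]
    W=world(p,np.c_[uu.ravel(),vv.ravel()],d.ravel(),s).reshape(384,512,3); W[d==0]=np.nan
    B=(W-O)@np.c_[x,y,n]
    def reg(x0,x1,y0,y1,h0,h1): return (B[:,:,0]>x0)&(B[:,:,0]<x1)&(B[:,:,1]>y0)&(B[:,:,1]<y1)&(B[:,:,2]>h0)&(B[:,:,2]<h1)
    k=reg(-80,60,-75,75,4,12); q=B[k]; g=reg(-42,42,-60,60,4,12); Q=B[g]
    co=np.linalg.lstsq(np.c_[Q[:,:2],np.ones(len(Q))],Q[:,2],rcond=None)[0]; print('plate top plane',co)
    a=Q[abs(Q[:,0])<40]
    for nm,(x0,x1,y0,y1) in dict(up=(35,43,-60,60),low=(-43,-35,-60,60),left=(-40,40,55,63),right=(-40,40,-63,-45)).items():
        t=B[reg(x0,x1,y0,y1,3,13)]; print(nm,len(t),np.median(t[:,2]) if len(t) else '')
    k=reg(-44.9-25,60,20,75,4,12); t=B[k]; print('x max',np.percentile(t[:,0],99.5),'y max',np.percentile(t[:,1],99.7)); t=B[reg(-58,0,30,60,4,10)]; print('xmin',np.percentile(t[:,0],.5))
    t=B[reg(-110,-75,-10,70,33,45)]; print('knob top',t.mean(0),len(t),np.percentile(t,[2,98],axis=0))
    t=B[reg(-102,-60,-40,70,11.,18)]; print('tongue y',np.percentile(t[:,1],[1,99]),'x',np.percentile(t[:,0],[1,99]))
    return B
if __name__=='__main__':
    np.set_printoptions(precision=3,suppress=True); import sys; chk(sys.argv[1])
E
python3 chk.py w9
```

```text
plate top plane [0.    0.    7.678]
up 1010 7.9531823714829635
low 1033 7.9870682769791
left 900 7.9883451759819195
right 700 8.007816452451006
x max 42.53394391552192 y max 64.59395368967192
xmin -47.188151447796585
knob top [-90.717  44.223  39.747] 363 [[-98.319  36.821  33.653]
 [-84.321  51.264  41.76 ]]
tongue y [-32.617  67.045] x [-101.926  -64.257]
```

```bash
cat > kn.py <<'E'
from tgt import *
import sys
np.set_printoptions(precision=4,suppress=True)
Ot=O+[0,0,1.2]+x*1.5
s=r.sense(); q=s['eef_pos']-Ot; print('tcp in bed',q@x,q@y,q@n,'F bed x,y,n',[round(float(s['wrist_force']@v),2) for v in (x,y,n)],'q',s['qpos'],s['time'])
for a in sys.argv[1:]:
    b=[float(v) for v in a.split(',')]; t=Ot+x*b[0]+y*b[1]+n*b[2]; print(b,t,*rel(s,t,R))
E
python3 kn.py -- -91,80,110 -91,80,26 2>/dev/null || python3 kn.py -91,80,110 -91,80,26
```

```text
tcp in bed -1.8562168891865718 0.6622972222009365 119.49615979974698 F bed x,y,n [0.54, 0.23, -0.01] q [-0.5622 -0.4498  1.9923  0.2727  1.1525 -0.5675] 11.325
tcp in bed -1.8562168891865718 0.6622972222009365 119.49615979974698 F bed x,y,n [0.54, 0.23, -0.01] q [-0.5622 -0.4498  1.9923  0.2727  1.1525 -0.5675] 11.325
[-91.0, 80.0, 110.0] [382.7818 -39.9646 135.647 ] [ 0.1983 -0.2227  0.0254] [-0.0066 -0.0029  0.0001]
[-91.0, 80.0, 26.0] [424.7977 -41.9806  62.9381] [ 0.1978 -0.2216  0.2353] [-0.0066 -0.0029  0.0001]
```

Emit:
{"method": "jog_arm", "body": {
  "rows": [
    {"x": 0.12,"y": -0.1,"z": 0.03,"rx": 0,"ry": 0,"rz": 0,"hand": -1},
    {"x": 0.2,"y": -0.18,"z": 0.06,"rx": 0,"ry": 0,"rz": 0,"hand": -1},
    {"x": 0.2,"y": -0.22,"z": 0.12,"rx": 0,"ry": 0,"rz": 0,"hand": -1},
    {"x": 0.2,"y": -0.222,"z": 0.15,"rx": 0,"ry": 0,"rz": 0,"hand": -1},
    {"x": 0.2,"y": -0.222,"z": 0.15,"rx": 0,"ry": 0,"rz": 0,"hand": -1}
  ]
}}

```text
time: 11.95
eef_pos: [407.7, -40.3, 91.3]
tcp_rot: [0.7, 0.666, 0.178, 0.184]
wrist_force: [-0.3, 0.6, 0.3]
width: -0.003
```

```bash
python3 kn.py -91,80,26
```

```text
tcp in bed -91.64112647613096 80.86202580696434 59.08602508854651 F bed x,y,n [-0.11, 0.56, 0.46] q [-0.3637 -0.5685  2.2541  0.1907  0.9704 -0.3829] 11.95
[-91.0, 80.0, 26.0] [424.7977 -41.9806  62.9381] [-0.0024  0.0023  0.0827] [-0.0102 -0.004  -0.0008]
```

Reachable. Look before going down.

```bash
python3 - <<'E'
from look import *
import pickle
s=r.sense(); save('wrist','w10'); pickle.dump(s,open('pics/w10.pkl','wb'))
E
python3 chk.py w10
```

```text
plate top plane [0.004 0.01  7.493]
up 775 8.079671498089255
low 416 8.178197640603909
left 964 8.07962065971828
right 0 
x max 42.47539036433627 y max 65.4479811336064
xmin -47.18901499859189chk.py:15: RuntimeWarning: Mean of empty slice.
  t=B[reg(-110,-75,-10,70,33,45)]; print('knob top',t.mean(0),len(t),np.percentile(t,[2,98],axis=0))
  ret = um.true_divide(
Traceback (most recent call last):
  File "chk.py", line 19, in <module>
    np.set_printoptions(precision=3,suppress=True); import sys; chk(sys.argv[1])
                                                                ~~~^^^^^^^^^^^^^
  File "chk.py", line 15, in chk
    t=B[reg(-110,-75,-10,70,33,45)]; print('knob top',t.mean(0),len(t),np.percentile(t,[2,98],axis=0))
                                                                       ~~~~~~~~~~~~~^^^^^^^^^^^^^^^^^
IndexError: index -1 is out of bounds for axis 0 with size 0
```

View pics/w10.png

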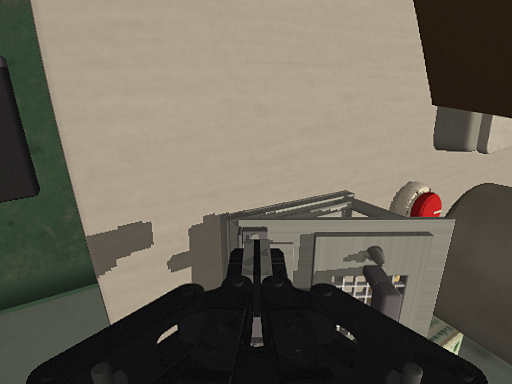

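Emit:
{"method": "jog_arm", "body": {
  "rows": [
    {"x": 0,"y": 0.002,"z": 0.05,"rx": 0,"ry": 0,"rz": 0,"hand": -1},
    {"x": 0,"y": 0.002,"z": 0.083,"rx": 0,"ry": 0,"rz": 0,"hand": -1},
    {"x": 0,"y": 0.002,"z": 0.083,"rx": 0,"ry": 0,"rz": 0,"hand": -1},
    {"x": -0.03,"y": 0.002,"z": 0.083,"rx": 0,"ry": 0,"rz": 0,"hand": -1},
    {"x": -0.045,"y": 0.002,"z": 0.083,"rx": 0,"ry": 0,"rz": 0,"hand": -1},
    {"x": -0.06,"y": 0.002,"z": 0.083,"rx": 0,"ry": 0,"rz": 0,"hand": -1},
    {"x": -0.075,"y": 0.002,"z": 0.083,"rx": 0,"ry": 0,"rz": 0,"hand": -1},
    {"x": -0.09,"y": 0.002,"z": 0.083,"rx": 0,"ry": 0,"rz": 0,"hand": -1},
    {"x": -0.09,"y": 0.002,"z": 0.083,"rx": 0,"ry": 0,"rz": 0,"hand": -1}
  ]
}}

```text
time: 13.12
eef_pos: [423.5, -78.0, 63.9]
tcp_rot: [0.701, 0.666, 0.178, 0.185]
wrist_force: [-0.3, -0.1, 0.7]
width: 0.004
```

```bash
python3 kn.py -91,30,26 -91,25,26
```

```text
tcp in bed -90.085031644196 43.94884623921379 26.590807479238716 F bed x,y,n [0.12, -0.06, 0.73] q [-0.4726 -0.4584  2.2532  0.2684  0.8864 -0.5434] 13.125
[-91.0, 30.0, 26.0] [422.3137 -91.9188  62.8872] [-0.0349 -0.0022  0.0014] [-0.0083 -0.002  -0.0015]
[-91.0, 25.0, 26.0] [422.0653 -96.9126  62.8821] [-0.0474 -0.0022  0.0014] [-0.0083 -0.002  -0.0015]
```

Emit:
{"method": "jog_arm", "body": {
  "rows": [
    {"x": -0.015,"y": -0.001,"z": 0.001,"rx": 0,"ry": 0,"rz": 0,"hand": -1},
    {"x": -0.03,"y": -0.001,"z": 0.001,"rx": 0,"ry": 0,"rz": 0,"hand": -1},
    {"x": -0.04,"y": -0.001,"z": 0.001,"rx": 0,"ry": 0,"rz": 0,"hand": -1},
    {"x": -0.045,"y": -0.001,"z": 0.001,"rx": 0,"ry": 0,"rz": 0,"hand": -1},
    {"x": -0.048,"y": -0.001,"z": 0.001,"rx": 0,"ry": 0,"rz": 0,"hand": -1},
    {"x": -0.05,"y": -0.001,"z": 0.001,"rx": 0,"ry": 0,"rz": 0,"hand": -1}
  ]
}}

```text
time: 13.88
eef_pos: [422.2, -95.0, 63.0]
tcp_rot: [0.701, 0.666, 0.18, 0.182]
wrist_force: [-0.6, 12.6, 4.3]
width: 0.001
```

```bash
python3 kn.py
```

```text
tcp in bed -90.85981355107127 26.90498514972883 26.071737766252955 F bed x,y,n [1.09, 12.57, 4.34] q [-0.5381 -0.4424  2.2455  0.3121  0.9015 -0.6274] 13.875
```

Emit:
{"method": "jog_arm", "body": {
  "rows": [
    {"x": 0.005,"y": -0.001,"z": 0,"rx": 0,"ry": 0,"rz": 0,"hand": -1},
    {"x": 0.04,"y": -0.001,"z": 0,"rx": 0,"ry": 0,"rz": 0,"hand": -1},
    {"x": 0.04,"y": -0.001,"z": -0.08,"rx": 0,"ry": 0,"rz": 0,"hand": -1},
    {"x": 0.04,"y": 0.05,"z": -0.18,"rx": 0,"ry": 0,"rz": 0,"hand": -1},
    {"x": 0,"y": 0.18,"z": -0.24,"rx": 0,"ry": 0,"rz": 0,"hand": -1},
    {"x": -0.05,"y": 0.22,"z": -0.24,"rx": 0,"ry": 0,"rz": 0,"hand": -1},
    {"x": -0.05,"y": 0.22,"z": -0.24,"rx": 0,"ry": 0,"rz": 0,"hand": -1}
  ]
}}

```text
time: 14.75
eef_pos: [450.9, -119.4, 190.8]
tcp_rot: [0.701, 0.665, 0.18, 0.183]
wrist_force: [0.4, 0.9, -2.1]
width: 0.001
```

```bash
python3 - <<'E'
from look import *
import pickle
s=r.sense(); print(s['time'],s['eef_pos'],s['wrist_force']); save('wrist','w11'); pickle.dump(s,open('pics/w11.pkl','wb')); save('top','t11')
for n in ['bolt_knob']: print(n,[(x['rect'],round(x['confidence'],2)) for x in r.recognise('wrist',n)][:3])
E
python3 chk.py w11
```

```text
14.75 [ 450.88193954 -119.40094441  190.77001265] [ 0.39113704  0.88475088 -2.09557592]
bolt_knob [([136.5, 170.9, 53.5, 35.7], 0.59)]
plate top plane [0.    0.    7.705]
up 1047 7.945517511678659
low 1038 8.049272546932691
left 829 7.870837335690605
right 697 8.034157304419809
x max 42.58498965249915 y max 65.24038942080814
xmin -47.08954603881959
knob top [-90.741   7.965  39.646] 338 [[-99.144   0.313  33.822]
 [-83.876  14.696  41.844]]
tongue y [-32.335  67.281] x [-101.95   -64.251]
```

View pics/w11.png

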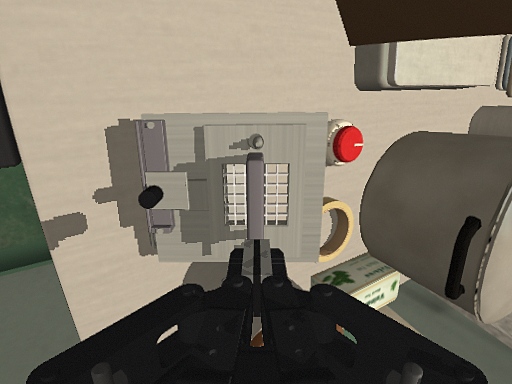

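```bash
python3 - <<'E'
from workcell import r
print(r.sense()['wrist_force'], r.sense()['joint_velocities'].round(4)); print(r.sign_off())
E
```

```text
[-0.71120304  0.19486922  0.06763703] [ 0.0069 -0.0068  0.0088  0.0034 -0.0023 -0.001 ]
the job is handed in; nothing more can be done
None
```

I took the dicing frame by its bridge handle, lowered it over both pins and set it down by hand until the bed pushed back with about 9.5 N. I let it go, then pushed the bolt along with the shut fingers until it met its stop (about 12.6 N). I handed the job in at about 15 s of the 48 s; sign-off gives no verdict.

What the last wrist picture showed:
- **Flushness:** the plate top stands about 8 mm above the bed on all four sides, so the frame lies flat.
- **Position:** y agrees with the bed to within a fraction of a millimetre. In x the frame sits about 2.2 mm down the slope. It slid against the pins on release but is inside the 5 mm limit.
- **Bolt:** the knob measured about y = 8 mm, so the bolt stands at about 39 mm and covers the tab.
- **Robot:** it was clear of everything, with no significant wrist force.

**Not measured or in disagreement:**
- I did not measure the timer, tape roll or seasoning box again at the end. The timer and tape roll look unmoved in the last picture, and the arm never went near any of the three.
- The wrist camera reads about 1.5 mm off across the jaws and 1.2 mm off in height. I allowed for both.
- The first move call was refused because some values were missing, and nothing moved.

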